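# Index the rotary table to the next hole

### The job

On the measuring bench, press the indexing plunger's dished knob down with the fingertips and, keeping it pressed, push it round so that the rotary table turns one hole anticlockwise (seen from above); then let the plunger spring up fully into that next hole and move the hand clear. Press gently without gripping the knob, do not turn the table the other way or past that hole, pick nothing up, and leave the part in place on the table and the things around it where they are.

Things in the scene. Friction and masses are not known exactly. Their poses are not given: they have to be found in the camera images.
- rotary_base: Fixed base of the indexing rotary table: grey round pedestal 170 mm across carrying a steel index plate (216 mm across, 6 mm thick, top 40 mm above the bench) with eight open-edged holes 12 mm wide, 45 deg apart, 104 mm from the axis. Origin: on the axis at the bench surface; z up. The plunger starts in the hole on its -x side. The base may stand at almost any yaw.
- turntable (a joint): Turning angle of the steel table (170 mm across) on the base, rad, about the vertical axis; 0 at the start, locked in the first hole with 0.01 to 0.02 rad of play; positive = anticlockwise seen from above. The next hole anticlockwise is at 0.785 (45 deg). The table turns stiffly (about 1 N of sideways push at the knob) and stays where it is left. It can turn only while the plunger is pressed.
- table_center (a point): Centre of the turning table's top face, on the axis, 66 mm above the bench; its axes turn with the table: -x points along the dark radial arm to the plunger, z up.
- plunger (a joint): How far the plunger is pressed, m: 0 = sprung up and seated in a hole, 0.014 = bottomed on a hard stop. It moves straight down against a spring (about 2.5 N to start, about 8 N at the bottom). Its pin frees the table once pressed more than 0.008; let go between holes, it stays down at about 0.008 under the plate and the table can still be pushed round. Its round-nosed pin springs up and centres itself when let go within about 3 mm (0.03 rad) of a hole's centre.
- dish (a point): Centre of the dish floor in the plunger's grey round knob, which rides on the end of the radial arm, 104 mm from the table's axis; 86 mm above the bench when up, moves with the plunger and the table. The knob is 60 mm across, the dish is 50 mm across inside and 7 mm deep, with a 4 mm wide rim, so that fingertips pressed into it also push it sideways. z up.
- next_hole (a point): Centre of the next hole anticlockwise, at the top face of the fixed index plate (40 mm above the bench), 104 mm from the axis.
- part: Loose square aluminium part being measured, 66 x 66 x 16 mm with four round bosses on top (three 10 mm, one 18 mm high) and a 31 mm bore, sitting on the table's centre over a 28 mm wide, 10 mm high spigot; 0.25 kg; rides round with the table. Origin: centre of its underside, z up.
- ring_gauge: Bystander: loose steel ring, 70 mm across, 40 mm bore, 22 mm high, on the bench. Origin: centre of its underside.
- block_case: Bystander: loose wooden case 100 x 55 x 30 mm, on the bench. Origin: centre of its underside, x along its length.
- dial_stand: Bystander: loose dial gauge on a small stand, foot 55 x 60 mm, 115 mm high, on the bench. Origin: centre of its underside.
Not all that is in view belongs to the job. What is meant by the part is not purple, and is the smaller of those in its own colour.

How it is judged (in metres and radians):
On the way, in this order (a step that is already met when the one before it is completed fails the run):
1. the plunger is pressed in far enough to free the table, still at the first hole (value of joint plunger above 0.008 m and value of joint turntable below 0.2 rad), for 0.05 s.
2. with the plunger in, the table is turned anticlockwise more than half way to the next hole (value of joint plunger above 0.005 m and value of joint turntable above 0.42 rad), for 0.05 s.
At the end, for the whole second after the job is handed in: The table stands at the next hole anticlockwise (45 deg within 2.3 deg), at rest, the plunger is up to within 2.5 mm, and the part lies on the table over the spigot (centre within 6 mm, turned with the table to within 0.2 rad) (value of joint turntable between 0.745 and 0.825 rad and value of joint plunger below 0.0025 m and velocity of joint turntable between -0.03 and 0.03 rad/s and horizontal distance between part and table_center below 0.006 m and z of part in the frame of table_center below 0.004 m and angle between the x axis of part and the x axis of table_center, either way round below 0.2 rad); the robot touches nothing.
It fails at once if the table is turned past the next hole (more than 0.2 rad beyond) (value of joint turntable above 0.985 rad).
It fails at once if the table is turned clockwise (more than 0.15 rad) (value of joint turntable below -0.15 rad).
It fails at once if the knob is pressed or squeezed with more than 35 N (contact force between the fingers and plunger above 35 N).
It fails at once if the part is lifted or pushed off its place on the table (z of part in the frame of table_center above 0.006 m or horizontal distance between part and table_center above 0.008 m).
It fails at once if a bystander (ring gauge, block case, dial stand) is pushed more than 20 mm, tipped or picked up (distance of any of ring_gauge, block_case, dial_stand from where it was at the start of the episode above 0.02 m or angle between any of ring_gauge, block_case, dial_stand's own z axis and vertical above 0.3 rad).
It also fails if it takes over 38 s, if anything falls off the work surface, if the arm or the gripper's body presses on something with over 40 N, if the wrist force passes 120 N, or if a joint passes its speed limit or range.

### The arm

A 6-joint arm with a two-finger parallel gripper is mounted at the origin on the work surface. World frame = base frame: x ahead of the robot, y to its left, z up, the work surface at z = 0. Lengths are in mm, angles in rad, forces in N, time in s.
With the tool pointing down it reaches from about 250 to 775 mm from the base axis. Payload 4 kg.
Tool frame: the origin (TCP) lies on the centre line of the jaws, within the pads' length; the fingertips stand 11 mm ahead of it and the grasp point (between the pads) lies 8 mm behind it; z points along the fingers, y is the line along which they close (so a half turn about z gives the same grasp; the last joint's range is limited). The gripper opens to 94 mm and grips with 3 to 60 N. Pads are 16 mm wide; open, the fingers measure 119 mm over their backs; the gripper's body (75 mm by 177 mm) begins 78 mm behind the grasp point.
Start: joints at [1.155, 0.087, 1.371, -0, 1.684, -0.103], TCP at [169.258, 523.327, 216.506] pointing down, gripper open.
Joint ranges: [-3.1, 3.1], [-0.76, 2.03], [0.27, 2.55], [-1.08, 4.22], [0.17, 2.65], [-2.57, 2.57]. Speed limits (rad/s): [2.79, 2.79, 3.14, 3.14, 3.14, 3.14].

### API

Orientations are given as a 3x3 rotation matrix whose columns are the frame's x, y, z axes.
In Python, from station import arm, viewer, finish_job gives the robot as it stands.
- The arm moves only by the tool move_arm, never from a script. Its argument "targets" is a list of rows, each a list of 2 entries, a list of its own where there are three numbers: the shift along the world's x, y, z in mm, then the turn about the world's z in rad. A call has 1 to 20 rows; each row shifts and turns the commanded pose from where the row before left it; what a row does not reach is not made up. A row lasts 1/12 s, in which the tool goes at most 41.7 mm and 7.16 degrees, less where a joint would pass 70% of its speed; a pose out of reach is approached as far as the arm can. A call is refused whole if a number of a shift passes 41.7 or a number of a turn 0.125, either way. A call with a gripper value outside its range is refused whole. "claw" is the finger opening in mm, from 0 to 94, set as the call begins (left out, the last holds). The fingers move at their own pace and stop on an object; "grip_force" is the grip in N (left out, the last holds). Time passes only in rows, so rows that do not move let the fingers close. It gives the time, the measured TCP pose, the force, the opening and the grip force at its end, in the units of the state.
- arm.sense(): the state, without advancing time (a new reading comes with each control period).
- viewer.capture(name): name is "side" or "top" or "wrist"; returns a dict with "frame" (400x640x3 uint8, red, green, blue), "z_map" (400x640 float32, mm along the optical axis (not along the pixel's ray), 0 where there is no reading), "intrinsics" (3x3 intrinsics, pixels), "R" (3x3) and "t" (3): a world point X has camera coordinates R X + t. Camera axes: x right, y down, z forward; pixel columns grow to the right and rows downward; lengths in mm; the calibration is good to about 2 mm. The wrist camera is an equidistant fisheye: a pixel r from the principal point sees the ray r / f radians off the axis. A picture is of the moment at which its call begins.
- finish_job(): hands the job in; it is judged then, once.
The state is a dict: "clock": time; "joints": joint angles; "qd": joint speeds; "joint_torque": joint torques, N m; "tcp_pos": TCP position; "tool_rot": TCP orientation; "force": force on the tool from outside, world axes, zero at the start; "moment": the same for the moment, N m; "grip_width": finger opening in mm; "grasp_force": force on a finger pad.
Only numpy, scipy, OpenCV 4.12 (cv2) and the standard library are available. Lean on these libraries where they do the work, as an engineer would, in place of code of your own. Each camera call takes 0.05 s, during which the arm holds its last target. There are 200 camera calls.

## Working session

There is one attempt and no reset: what is moved stays moved. The work goes in short steps, Python scripts to look and compute and a tool call to move; the robot and the scene stay as the last step left them, time stands still between calls to the robot, and variables do not carry over. Pictures are saved under pics/ and viewed, at most 10 in all, crops included, and the job is handed in when it is done.

Besides the shell and the picture viewer there is one more tool, called after "Emit:" as name([rows], argument=value, ...), one row to a line, values as JSON. move_arm: Moves the arm, as the interface text tells. Its arguments: {"type":"object","properties":{"targets":{"type":"array"},"claw":{"type":"number"},"grip_force":{"type":"number"}},"required":["targets"]}

```bash
mkdir -p pics; cat > h.py <<'E'
import numpy as np, cv2
from station import arm, viewer, finish_job
def cap(n,save=None):
    c=viewer.capture(n)
    if save: cv2.imwrite('pics/'+save,c['frame'][:,:,::-1])
    return c
def cloud(c):
    K=c['intrinsics'];z=c['z_map'];v,u=np.mgrid[:400,:640]
    P=np.stack([(u-K[0,2])/K[0,0]*z,(v-K[1,2])/K[1,1]*z,z],-1)
    return (P-c['t'])@c['R']
E
python3 - <<'E'
from h import *
c=cap('top','top.png');s=cap('side','side.png')
np.savez('top.npz',**c);np.savez('side.npz',**s)
print(arm.sense());print(c['R'],c['t'],c['intrinsics'])
E
```

```text
{'clock': 0.1, 'joints': array([ 1.15489228e+00,  8.78641020e-02,  1.37209680e+00, -1.04024744e-05,
        1.68358376e+00, -1.03091020e-01]), 'qd': array([-0.0010676 , -0.00188739, -0.00495075,  0.00161585, -0.00146305,
        0.00034773]), 'joint_torque': array([ 1.98138259e-03, -3.41255128e+01, -3.03300798e+01,  7.21106795e-02,
        3.04988748e-02, -1.11376605e-04]), 'tcp_pos': array([169.0675686 , 522.87714471, 215.43368644]), 'tool_rot': array([[-9.51471234e-01,  3.07736710e-01, -7.79188487e-04],
       [ 3.07737638e-01,  9.51469570e-01, -1.78977629e-03],
       [ 1.90594266e-04, -1.94270628e-03, -9.99998095e-01]]), 'force': array([ 0.54985306, -0.40683837, -0.0271242 ]), 'moment': array([ 0.0046581 , -0.05404881, -0.02101331]), 'grasp_force': 0.0, 'grip_width': 94.32928679583364}
[[ 9.20876446e-04 -9.99084694e-01 -4.27659467e-02]
 [-9.93585753e-01  3.92173426e-03 -1.13013151e-01]
 [ 1.13077426e-01  4.25957065e-02 -9.92672706e-01]] [ 73.93449015 554.15348285 836.13366535] [[366.39500213   0.         318.07177813]
 [  0.         366.39500213 197.02943135]
 [  0.           0.           1.        ]]
```

View pics/top.png

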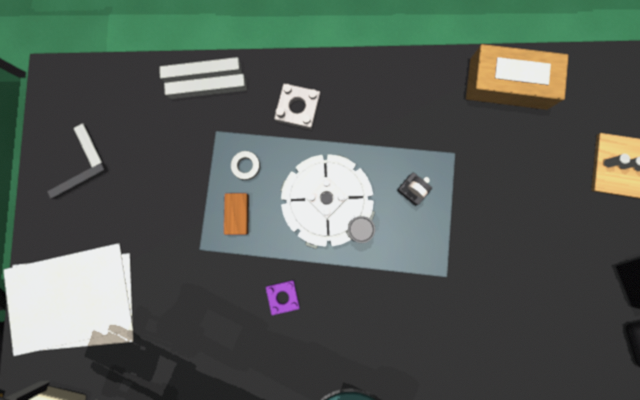

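View pics/side.png

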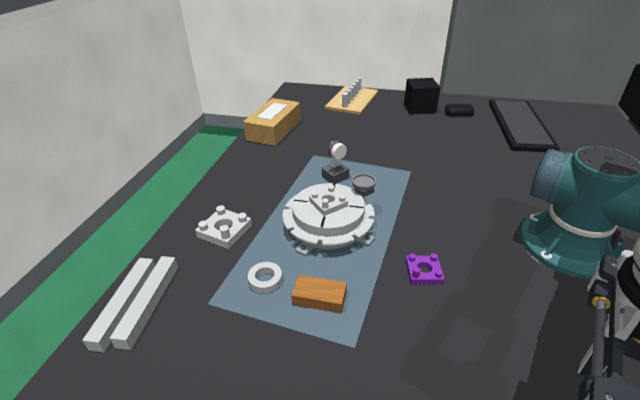

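The possible parts are the aluminium one on the table at top-view (327,198), a larger one in the same colour at (298,105), and a purple one at (283,298). The small aluminium one on the table fits. The knob is at (361,229), ring gauge at (245,165), case at (236,214) and dial stand at (415,188).

```bash
python3 - <<'E'
from h import *
c=dict(np.load('top.npz'));W=cloud(c);f=c['frame'].astype(int)
K,R,t=c['intrinsics'],c['R'],c['t']
def ray(u,v,z):
    d=R.T@np.linalg.inv(K)@[u,v,1];o=-R.T@t
    return o+d*(z-o[2])/d[2]
win=np.zeros((400,640),bool);win[140:260,265:400]=1
br=f.min(2)
for nm,lo,hi in(('z',30,50),('tbl',60,72),):
    m=win&(W[...,2]>lo)&(W[...,2]<hi)&(br>150)
    pts=W[m];print(nm,m.sum(),pts.min(0),pts.max(0))
    cn=max(cv2.findContours(m.astype(np.uint8),0,2)[0],key=cv2.contourArea)
    print(cv2.fitEllipse(cv2.convexHull(cn)))
k=win&(br>80)&(br<165)&(W[...,2]>76)&(W[...,2]<97)
n,l,s,ce=cv2.connectedComponentsWithStats(k.astype(np.uint8))
for i in range(1,n):
    if s[i,4]>50:
        P=W[l==i];print(s[i],ce[i],ray(*ce[i],92),P.mean(0),P.min(0),P.max(0))
        cn=cv2.findContours((l==i).astype(np.uint8),0,2)[0][0];e=cv2.minEnclosingCircle(cn);print(e,ray(*e[0],93))
d=np.zeros((400,640),bool);d[165:215,390:440]=1
P=W[d&(W[...,2]>15)];print('dial',P.min(0),P.max(0))
cv2.imwrite('pics/crop.png',cv2.resize(c['frame'][145:260,265:445,::-1],None,fx=4,fy=4,interpolation=2))
E
```

```text
z 1893 [439.23678121 -55.78458952  32.1837676 ] [654.56706789 158.46565208  43.76269997]
((327.1459655761719, 200.45309448242188), (91.35907745361328, 91.80414581298828), 68.27178192138672)
tbl 3206 [464.34713018 -32.67340349  60.01217976] [630.04975628 136.42975554  71.9709212 ]
((326.89422607421875, 199.03343200683594), (73.29606628417969, 73.83959197998047), 78.39535522460938)
[348 216  28  28 256] [362.26953125 230.09375   ] [474.74179243 -25.77480681  92.        ] [474.85843007 -26.01274683  88.70379235] [446.87097023 -53.70190042  80.72564424] [505.53174386   5.03543871  94.84501122]
((361.5, 229.57691955566406), 13.687760353088379) [475.83800652 -24.04599622  93.        ]
dial [ 455.98307812 -195.60374884   15.05515528] [611.60841853  36.07787054 895.79557794]
```

View pics/crop.png

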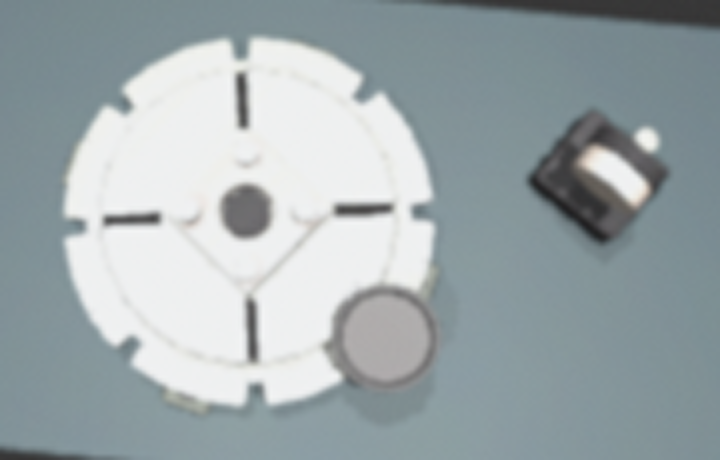

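The crop confirms the small aluminium part sitting over the spigot in the table's centre. The knob is at crop (385,338), and the next hole anticlockwise at (418,211) with clear space before the dial stand. That puts the axis at about (547,52), the knob at (476,-24) and the next knob position at about (550,-52).

Emit:
move_arm([
  [[17,-30.4,-2],0],
  [[17,-30.4,-2],0],
  [[17,-30.4,-2],0],
  [[17,-30.4,-2],0],
  [[17,-30.4,-2],0],
  [[17,-30.4,-2],0],
  [[17,-30.4,-2],0],
  [[17,-30.4,-2],0],
  [[17,-30.4,-2],0],
  [[17,-30.4,-2],0],
  [[17,-30.4,-2],0],
  [[17,-30.4,-2],0],
  [[17,-30.4,-2],0],
  [[17,-30.4,-2],0],
  [[17,-30.4,-2],0],
  [[17,-30.4,-2],0],
  [[17,-30.4,-2],0],
  [[17,-30.4,-2],0],
], claw=14)

```text
clock: 1.6
tcp_pos: [475.4, -25.6, 179.9]
tool_rot: [[-0.951, 0.308, -0.001], [0.308, 0.951, 0.0], [0.001, 0.0, -1.0]]
force: [0.3, 0.5, -0.6]
grip_width: 14.1
grasp_force: 0.0
```

Emit:
move_arm([
  [[0,0,0],0],
  [[0,0,0],0],
  [[0,0,0],0],
])

```text
clock: 1.85
tcp_pos: [474.7, -23.5, 180.0]
tool_rot: [[-0.951, 0.308, -0.001], [0.308, 0.951, 0.001], [0.002, 0.0, -1.0]]
force: [0.9, -0.2, 0.6]
grip_width: 13.9
grasp_force: 0.0
```

```bash
python3 - <<'E'
from h import *
w=cap('wrist','w1.png'); np.savez('w1.npz',**w)
s=arm.sense();print({k:s[k] for k in('clock','tcp_pos','tool_rot','force','grip_width','joints')}); print(w['intrinsics'])
E
```

```text
{'clock': 1.9, 'tcp_pos': array([474.70730485, -23.0662105 , 180.25192359]), 'tool_rot': array([[-9.51710316e-01,  3.06996453e-01, -8.07257021e-04],
       [ 3.06995936e-01,  9.51710565e-01,  7.03889774e-04],
       [ 9.84366699e-04,  4.22074535e-04, -9.99999426e-01]]), 'force': array([-0.26811971, -0.43192272, -0.2781226 ]), 'grip_width': 14.21805297417204, 'joints': array([-1.68328500e-01, -6.96686406e-02,  1.60044763e+00,  5.59165916e-04,
        1.61172743e+00, -1.42706691e+00])}
[[309.70691629   0.         319.61801981]
 [  0.         309.70691629 201.78275232]
 [  0.           0.           1.        ]]
```

View pics/w1.png

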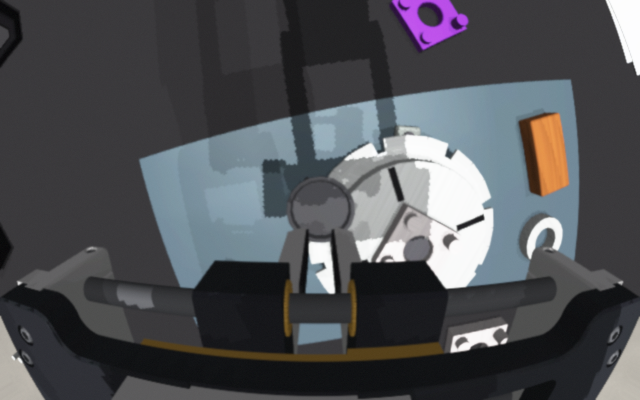

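The wrist view shows the knob at about (321,209), with the closed fingertips beside it. I'll cast that pixel as a second measurement.

```bash
python3 - <<'E'
from h import *
w=dict(np.load('w1.npz'));K=w['intrinsics'];R,t=w['R'],w['t']
def ray(u,v,z):
    x,y=(u-K[0,2])/K[0,0],(v-K[1,2])/K[1,1];r=np.hypot(x,y)
    d=R.T@[np.sin(r)*x/r,np.sin(r)*y/r,np.cos(r)];o=-R.T@t
    return o+d*(z-o[2])/d[2]
# rim ellipse: left 289, right 354, top 178
for p in((289,209),(354,209),(321,177)): print(ray(*p,93).round(1))
E
```

```text
[466.9 -48.7  93. ]
[484.    4.1  93. ]
[449.1 -14.3  93. ]
```

Emit:
move_arm([
  [[0.5,0,-20],0],
  [[0,0,-20],0],
  [[0,0,-20],0],
  [[0,0,-15],0],
  [[0,0,-5],0],
  [[0,0,0],0],
  [[0,0,0],0],
])

```text
clock: 2.48
tcp_pos: [475.9, -23.1, 101.3]
tool_rot: [[-0.952, 0.306, 0.001], [0.306, 0.952, 0.0], [-0.001, 0.0, -1.0]]
force: [0.7, -1.0, -0.3]
grip_width: 13.8
grasp_force: 0.0
```

Emit:
move_arm([
  [[0,0,-2],0],
  [[0,0,-2],0],
  [[0,0,-2],0],
  [[0,0,-2],0],
  [[0,0,0],0],
  [[0,0,0],0],
])

```text
clock: 2.98
tcp_pos: [476.6, -23.9, 93.4]
tool_rot: [[-0.951, 0.308, 0.002], [0.308, 0.951, 0.0], [-0.002, 0.001, -1.0]]
force: [1.4, 1.1, 3.1]
grip_width: 14.3
grasp_force: 2.0
```

Emit:
move_arm([
  [[0,0,-2],0],
  [[0,0,-2],0],
  [[0,0,-2],0],
  [[0,0,-1],0],
  [[0,0,0],0],
  [[0,0,0],0],
])

```text
clock: 3.48
tcp_pos: [476.7, -23.9, 86.4]
tool_rot: [[-0.951, 0.308, 0.002], [0.308, 0.951, 0.0], [-0.002, 0.001, -1.0]]
force: [1.1, 1.6, 7.7]
grip_width: 14.1
grasp_force: 3.3
```

Emit:
move_arm([
  [[0,0,0],0],
  [[0,0,0],0],
])

```text
clock: 3.65
tcp_pos: [476.7, -23.9, 86.4]
tool_rot: [[-0.951, 0.308, 0.002], [0.308, 0.951, 0.0], [-0.002, 0.001, -1.0]]
force: [-0.0, 1.2, 6.3]
grip_width: 14.0
grasp_force: 3.3
```

Emit:
move_arm([
  [[2.5,-2.3,0],0],
  [[2.6,-2.2,0],0],
  [[2.7,-2.1,0],0],
  [[2.7,-2.1,0],0],
  [[2.8,-1.9,0],0],
  [[2.8,-1.9,0],0],
  [[2.9,-1.7,0],0],
  [[3.0,-1.7,0],0],
  [[3.0,-1.6,0],0],
  [[3.1,-1.5,0],0],
  [[3.1,-1.3,0],0],
  [[3.2,-1.3,0],0],
  [[3.2,-1.1,0],0],
  [[3.2,-1.1,0],0],
  [[3.3,-0.9,0],0],
  [[3.3,-0.9,0],0],
  [[0,0,0],0],
  [[0,0,0],0],
])

```text
clock: 5.15
tcp_pos: [523.8, -49.8, 86.3]
tool_rot: [[-0.951, 0.308, 0.002], [0.308, 0.951, -0.001], [-0.002, -0.0, -1.0]]
force: [0.4, 0.6, 6.2]
grip_width: 13.7
grasp_force: 3.3
```

```bash
python3 - <<'E'
from h import *
c=cap('top');np.savez('top2.npz',**c)
w=cap('side');
a=cv2.resize(c['frame'][145:260,265:445,::-1],(720,460),interpolation=2)
b=cv2.resize(w['frame'][150:270,270:420,::-1],(720,576))
cv2.imwrite('pics/t2.png',a);cv2.imwrite('pics/s2.png',b)
s=arm.sense();print({k:s[k] for k in('clock','tcp_pos','force','grip_width')})
E
```

```text
{'clock': 5.25, 'tcp_pos': array([523.86437043, -49.8488272 ,  86.36925198]), 'force': array([ 0.05711596, -0.26046831,  6.68436156]), 'grip_width': 14.057516014740173}
```

View pics/t2.png

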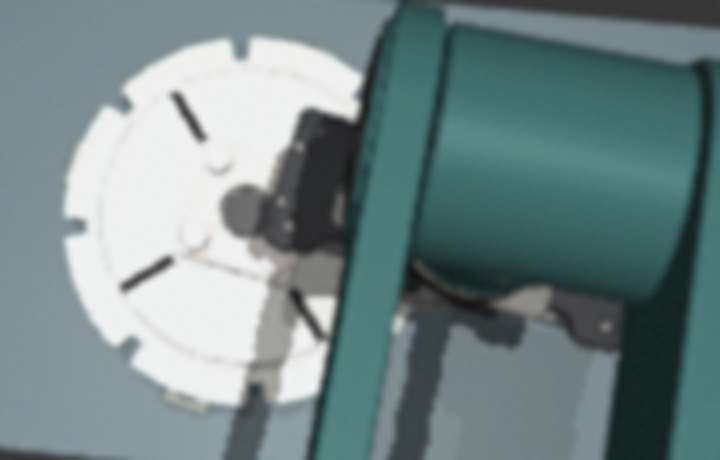

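The top view shows the table has turned about 30° anticlockwise with the knob. The left radial mark is now at crop (147,274) and the top mark at (190,115). I'll measure the angle from these marks.

```bash
cat >> h.py <<'E'
AX=np.array([547,51.7])
def marks(c):
    K,R,t=c['intrinsics'],c['R'],c['t'];out=[]
    m=(c['frame'].max(2)<130).astype(np.uint8)
    o=-R.T@t
    v,u=np.mgrid[:400,:640]
    d=np.stack([u,v,np.ones_like(u)],-1)@(np.linalg.inv(K).T)@R
    P=o+d*((66-o[2])/d[...,2])[...,None]
    r=np.hypot(*(P[...,:2]-AX).transpose(2,0,1))
    g=255.-c['frame'].mean(2);g[g<75]=0
    m=((r>42)&(r<80)&(g>0)).astype(np.uint8)
    n,l,s,_=cv2.connectedComponentsWithStats(m,connectivity=8)
    for i in range(1,n):
        if 12<s[i,4]<80:
            q=l==i;p=(P[q]*g[q][:,None]).sum(0)/g[q].sum();p=p[:2]-AX
            out.append((round(float(np.degrees(np.arctan2(p[1],p[0]))),1),round(float(np.hypot(*p)),1),int(s[i,4])))
    return out
E
python3 - <<'E'
from h import *
for f in('top.npz','top2.npz'): print(marks(dict(np.load(f))))
E
```

```text
[(3.5, 65.6, 35), (-87.0, 63.7, 42), (91.3, 65.2, 35), (-133.3, 76.7, 35), (-178.9, 63.3, 40)]
[(31.1, 66.1, 39), (119.4, 65.1, 42)]
```

Emit:
move_arm([
  [[3.3,-0.7,0],0],
  [[3.4,-0.6,0],0],
  [[3.4,-0.5,0],0],
  [[3.4,-0.4,0],0],
  [[3.4,-0.3,0],0],
  [[3.4,-0.1,0],0],
  [[3.4,0,0],0],
  [[3.4,0.1,0],0],
  [[0,0,0],0],
  [[0,0,0],0],
])

```text
clock: 6.08
tcp_pos: [550.9, -52.5, 86.3]
tool_rot: [[-0.951, 0.308, 0.002], [0.308, 0.951, -0.001], [-0.002, -0.0, -1.0]]
force: [0.0, -0.2, 6.5]
grip_width: 13.8
grasp_force: 3.3
```

```bash
python3 - <<'E'
from h import *
c=cap('top');print(marks(c))
s=arm.sense();p=s['tcp_pos'][:2]-AX;print(s['clock'],s['tcp_pos'],s['force'],np.degrees(np.arctan2(p[1],p[0])),np.hypot(*p))
E
```

```text
[(44.8, 65.5, 38), (133.6, 65.2, 38)]
6.1333 [550.93268457 -52.45356112  86.38572649] [ 0.47246496 -0.7105864   7.50720414] -87.83762327459496 104.22778085805582
```

Emit:
move_arm([
  [[1.5,0,0],0],
  [[1.5,0.1,0],0],
  [[1.2,0.1,0],0],
  [[0,0,0],0],
  [[0,0,0],0],
])

```text
clock: 6.55
tcp_pos: [554.6, -52.3, 86.2]
tool_rot: [[-0.951, 0.308, 0.001], [0.308, 0.951, -0.001], [-0.001, -0.001, -1.0]]
force: [0.1, 0.3, 7.6]
grip_width: 13.8
grasp_force: 3.3
```

```bash
python3 - <<'E'
from h import *
c=cap('top');print(marks(c))
s=arm.sense();p=s['tcp_pos'][:2]-AX;print(s['clock'],s['tcp_pos'],s['force'],np.degrees(np.arctan2(p[1],p[0])),np.hypot(*p))
E
```

```text
[(46.8, 65.8, 40), (135.3, 64.7, 43)]
6.6 [554.61247189 -52.24194185  86.20944475] [0.05788908 1.03835354 7.08643014] -85.81126560753351 104.22032913387092
```

Emit:
move_arm([
  [[0.8,0,0],0],
  [[0,0,0],0],
  [[0,0,1.5],0],
  [[0,0,1.5],0],
  [[0,0,1.5],0],
  [[0,0,1.5],0],
  [[0,0,0],0],
  [[0,0,0],0],
])

```text
clock: 7.27
tcp_pos: [555.2, -52.2, 91.6]
tool_rot: [[-0.951, 0.308, 0.0], [0.308, 0.951, -0.001], [-0.0, -0.001, -1.0]]
force: [0.2, -1.2, 4.1]
grip_width: 14.3
grasp_force: 2.3
```

```bash
python3 - <<'E'
from h import *
c=cap('top');print(marks(c))
s=arm.sense();print(s['clock'],s['tcp_pos'],s['force'],s['grasp_force'])
E
```

```text
[(47.1, 65.6, 37), (135.7, 64.3, 46)]
7.3167 [555.25537512 -52.16572787  91.50047062] [-0.48194952 -0.75218288  4.04821691] 2.3264636304520536
```

The spring still pushes at 5.5 mm of press, so the pin has entered the next hole. Now I'll lift clear and retreat.

Emit:
move_arm([
  [[0,0,1.5],0],
  [[0,0,1.5],0],
  [[0,0,1.5],0],
  [[0,0,2],0],
  [[0,0,5],0],
  [[0,0,15],0],
  [[0,0,30],0],
  [[0,0,40],0],
  [[0,0,40],0],
  [[-25,30,0],0],
  [[-25,30,0],0],
  [[-25,30,0],0],
  [[-25,30,0],0],
  [[-25,30,0],0],
  [[-25,30,0],0],
  [[-25,30,0],0],
  [[-25,30,0],0],
  [[-25,30,0],0],
  [[0,0,0],0],
  [[0,0,0],0],
])

```text
clock: 8.98
tcp_pos: [328.5, 219.5, 227.6]
tool_rot: [[-0.953, 0.303, -0.001], [0.303, 0.953, -0.0], [0.001, -0.0, -1.0]]
force: [0.0, -0.3, -0.2]
grip_width: 14.2
grasp_force: 0.0
```

```bash
python3 - <<'E'
from h import *
c=cap('top');print(marks(c));W=cloud(c)
q=W[150:260,265:400].reshape(-1,3);n=np.hypot(q[:,0]-550,q[:,1]+52)<20;print('dish z',np.median(q[n,2]))
cv2.imwrite('pics/t3.png',cv2.resize(c['frame'][130:270,195:445,::-1],(750,420),interpolation=2))
s=arm.sense();print(s['clock'],s['tcp_pos'],s['force'])
E
```

```text
[(-41.9, 64.7, 45), (47.1, 65.8, 36), (-87.5, 76.3, 39), (135.7, 64.3, 45), (-133.2, 64.1, 46)]
dish z 84.55141905716465
9.0333 [329.50608873 218.55052317 227.55047572] [-0.21547061 -0.56484768 -0.06496268]
```

View pics/t3.png

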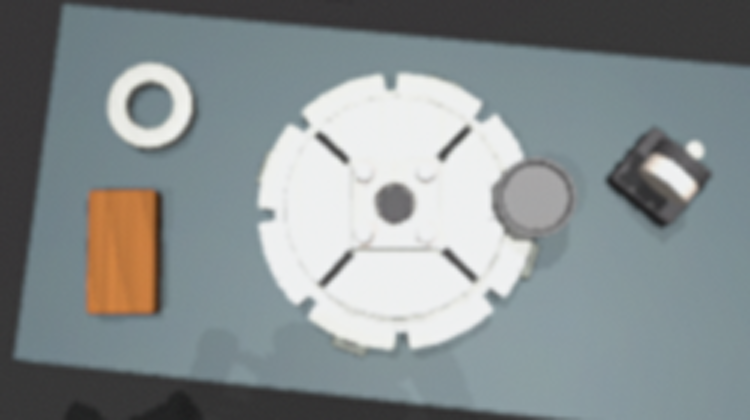

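The view shows the knob at the next hole (535,198), with the part square over the spigot at (395,203). The ring, case and dial stand have not moved. The marks give a turn of 44.7° on average, and the dish is up.

```bash
python3 -c "
from h import *
print(finish_job())"
```

```text
the job is handed in; nothing more can be done
None
```

The table is turned one hole anticlockwise, measured at about 45°, with the plunger sprung up in that hole, the part and the things around it in place, and the hand clear; the job is handed in, but no verdict came back.

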